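# Release the clay cartridge bay with the dowel

### The job

Open the clay printer's cartridge bay: take the wooden dowel out of its stand, push its thin end through the hole in the bay's sloping rear panel until the sprung catch inside lets the door on the other side drop open. Then stand the dowel back in its stand, thin end down, let go of it, and leave everything else on the table where it is.

Things in the scene. Friction and masses are not known exactly. Their poses are not given: they have to be found in the camera images.
- bay: White cartridge bay fixed to the table, 167 (x) x 140 (y) x 140 mm high. Origin under it on the table, z up, +x out through the door side (away from the robot). Rear wall at x -87 mm, 90 mm high; from its top a flat panel slopes up to the flat top, which runs from x 0 to the door side at x +80. Keep the 130 mm beyond the door free: the door drops there.
- hole (a point): Mouth centre of the round hole in the sloping rear panel, at (-43, 0, 115) mm in the bay's frame. z axis: straight out of the hole, 30 deg from vertical, leaning to the bay's rear (towards the robot); y axis level. Hole 18 mm in diameter, 2 mm chamfer, a straight sleeve 30 mm long, so a dowel must go in along it. The catch's pad, 26 mm across, lies 32 mm below the mouth, square to it.
- catch (a joint): Travel of the sprung catch inwards along the hole's axis, m: 0 at rest, 0.014 at its stop. It pushes back with 3 N at the start, 6 N at 7 mm, 9 N at the stop, and springs back when let go. The door is let go at about 6 mm; push 10 to 12 mm for half a second to be sure.
- door (a joint): Angle of the bay's white door, 126 mm wide, 104 mm high, hinged along its lower edge 22 mm above the table at the bay's +x face: 0 shut, 1.45 rad fully open (dropped outwards, nearly level). Once let go it opens by itself within about a second and stays open.
- dowel_grip (a point): Centre of the thick handle of the light wooden dowel, loose, upright in its stand; 135 mm from the tip of the thin end, at first 145 mm above the table. Handle 18 mm in diameter, 70 mm long; shaft below it 12 mm in diameter, 100 mm long; 170 mm overall, about 40 g. z axis: along the dowel from thin end to handle.
- dowel_tip (a point): Centre of the flat end of the dowel's thin shaft; same axes as dowel_grip.
- stand_mouth (a point): Mouth centre of the stand's hole, 60 mm above the table. The stand is a white block 60 x 60 x 60 mm fixed to the table, its foot 80 mm square and 6 mm high. Hole vertical, 20 mm in diameter with a 4 mm chamfer, 50 mm deep; the dowel's tip stands on its floor.
- clay_pot: Bystander: terracotta cup, 64 mm across, 55 mm high, near the middle of the table. Origin under its centre.
- nozzle: Bystander: steel nozzle, cone standing point up, 32 mm across, 50 mm high. Origin under its centre.
- gear: Bystander: white plastic gear lying flat, 68 mm across, 20 mm high with its hub. Origin under its centre.
- screwdriver: Bystander: screwdriver lying on the table, lower than 40 mm. Origin under its middle.
- bracket: Bystander: white L-shaped bracket, 70 x 45 mm, 52 mm high. Origin under its centre.
- profile: Bystander: dark metal bar, 30 x 160 x 30 mm, lying on the table. Origin under its centre.
- mug: Bystander: white mug, 80 mm across, 90 mm high. Origin under its centre.
There are look-alikes about, which are no part of the job. What is shaped like the bay but blue is not meant.

How it is judged:
By the outcome, as a careful person would: the job done as asked, in the order asked, and still so for the second after the job is handed in, with the robot touching nothing.
It also fails if it takes over 56 s, if anything falls off the work surface, if the arm or the gripper's body presses on something with over 40 N, if the wrist force passes 120 N, or if a joint passes its speed limit or range.

### The arm

A 6-joint arm with a two-finger parallel gripper is mounted at the origin on the work surface. World frame = base frame: x ahead of the robot, y to its left, z up, the work surface at z = 0. Lengths are in m, angles in rad, forces in N, time in s.
With the tool pointing down it reaches from about 0.375 to 0.9 m from the base axis. Payload 3.1 kg.
Tool frame: the origin (TCP) lies between the finger pads; the fingertips stand 17 mm ahead of it and the grasp point (between the pads) lies 2 mm behind it (robot.nose_length is the distance from the TCP to the fingertips, in m); z points along the fingers, y is the line along which they close (so a half turn about z gives the same grasp; the last joint's range is limited). The gripper opens to 87 mm and grips with 3 to 60 N. Pads are 19 mm wide; open, the fingers measure 117 mm over their backs; the gripper's body (75 mm by 190 mm) begins 51 mm behind the grasp point.
Start: joints at [1.067, 0.527, 1.433, -0, 1.181, -0.178], TCP at [0.199, 0.592, 0.24] pointing down, gripper open.
Joint ranges: [-3.08, 3.08], [-0.75, 2.2], [0.22, 2.44], [-1.43, 4.57], [0, 2.65], [-2.85, 2.85]. Speed limits (rad/s): [2.79, 2.79, 3.14, 3.14, 3.14, 3.14].

### API

Orientations are given as a unit quaternion [x, y, z, w].
In Python, from rig import robot, cams gives the robot as it stands.
- The arm moves only by the shell command python3 -m pendant 'ROWS' [FORCE]. ROWS is JSON, a list of rows, each an object with "jaw": the opening, from 0 (shut) to 1 (fully open); "linear": the shift along the tool's x, y, z in cm, a list of three; "twist": the turn about the tool's z in degrees. A call has 1 to 12 rows; each row shifts and turns the commanded pose from where the row before left it, along the tool's axes as they then stand; what a row does not reach is not made up. A row lasts 1/12 s, in which the tool goes at most 41.7 mm and 7.16 degrees, less where a joint would pass 70% of its speed; a pose out of reach is approached as far as the arm can. A call is refused whole if a number of a shift passes 4.17 or a number of a turn 7.16, either way. A call with a gripper value outside its range is refused whole. The fingers move at their own pace and stop on an object; FORCE is the grip in N (left out, the last holds). Time passes only in rows, so rows that do not move let the fingers close. It gives the time, the measured TCP pose, the force, the opening and the grip force at its end, in the units of the state.
- robot.get_obs(): the state, without advancing time (a new reading comes with each control period).
- cams.camera(name): name is "scene" or "top" or "wrist"; returns a dict with "color" (480x640x3 uint8, blue, green, red), "depth" (480x640 float32, m along the optical axis (not along the pixel's ray), 0 where there is no reading), "fov_y" (degrees; the focal length in pixels is half the picture's height over the tangent of half this angle, whatever the lens; pixels are square), "cx", "cy" (the principal point, pixels), "k1" (the pictures are not rectified: a ray, as slopes to the right and down, at radius r is drawn at 1 + k1 r^2 times it, then the intrinsics apply), "view" (4x4, takes a point from world to camera coordinates). Camera axes: x right, y down, z forward; pixel columns grow to the right and rows downward; lengths in m; the calibration is good to about 2 mm. A picture is of the moment at which its call begins.
- robot.hand_in(): hands the job in; it is judged then, once.
The state is a dict: "time": time; "q": joint angles; "joint_velocities": joint speeds; "joint_torque": joint torques, N m; "position": TCP position; "tool_rot": TCP orientation; "ft_force": force on the tool from outside, world axes, zero at the start; "moment": the same for the moment, N m; "grip_width": finger opening in m; "grip_force": force on a finger pad.
Only numpy, scipy, OpenCV 4.12 (cv2) and the standard library are available. Lean on these libraries where they do the work, as an engineer would, in place of code of your own. Each camera call takes 0.05 s, during which the arm holds its last target. There are 200 camera calls.

## Working session

There is one attempt and no reset: what is moved stays moved. The work goes in short steps, Python scripts to look and compute and a shell command to move; the robot and the scene stay as the last step left them, time stands still between calls to the robot, and variables do not carry over. Pictures are saved under pics/ and viewed, at most 10 in all, crops included, and the job is handed in when it is done.

```bash
mkdir -p pics; ls
python3 - <<'E'
from rig import robot,cams
import cv2,numpy as np
for n in("scene","top"):
    c=cams.camera(n);cv2.imwrite(f"pics/{n}0.png",c["color"]);np.savez(f"{n}0.npz",**c)
    print(n,c["fov_y"],c["cx"],c["cy"],c["k1"],np.round(c["view"],3).tolist())
o=robot.get_obs();print(o)
E
```

```text
pics
scene 54.88624356563586 321.006004697618 235.83615857148004 0.016921501817340267 [[-0.994, -0.106, 0.014, 0.489], [-0.096, 0.825, -0.557, 0.115], [0.047, -0.555, -0.83, 1.054], [0.0, 0.0, 0.0, 1.0]]
top 48.87107263880041 311.40556730237705 229.43069874045426 0.040267214654687744 [[-0.018, -1.0, 0.013, -0.015], [-0.999, 0.018, -0.051, 0.492], [0.051, -0.014, -0.999, 1.397], [0.0, 0.0, 0.0, 1.0]]
{'time': 0.1, 'q': array([ 1.06748220e+00,  5.28384393e-01,  1.43378965e+00,  8.85381381e-06,
        1.18141367e+00, -1.78473348e-01]), 'joint_velocities': array([ 5.82912765e-05, -3.18063539e-03, -2.48145539e-03, -2.57209521e-04,
        1.82690029e-03, -1.30048533e-04]), 'joint_torque': array([-2.09737345e-04, -4.40986133e+01, -1.77149910e+01,  6.34490862e-02,
        5.34278643e-02, -5.11875692e-05]), 'position': array([0.19911457, 0.59176025, 0.23865767]), 'tool_rot': array([ 1.61708795e-01,  9.86838016e-01, -9.38759570e-04, -3.37361974e-04]), 'ft_force': array([-0.64122595,  0.34381675, -0.69502487]), 'moment': array([ 0.0113861 , -0.07251789,  0.01416546]), 'grip_force': 0.0, 'grip_width': 0.08681284199037369}
```

View pics/scene0.png

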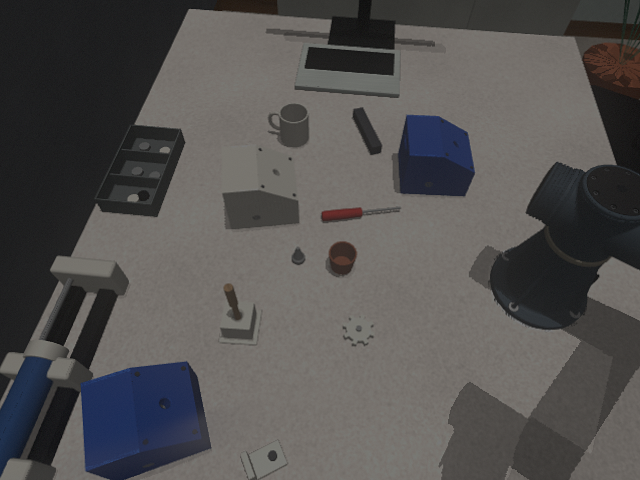

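View pics/top0.png

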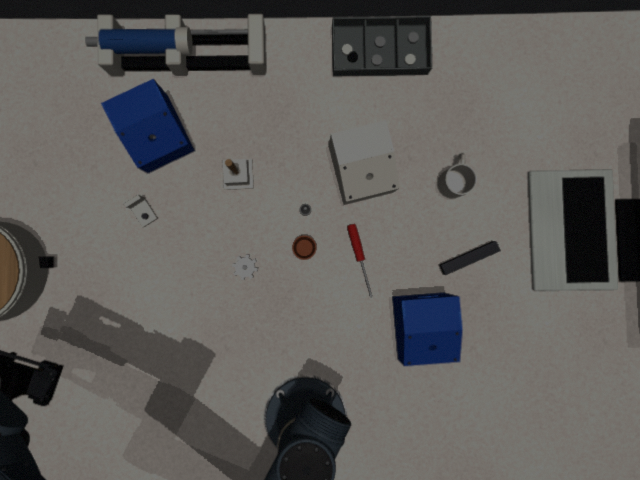

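The scene camera looks along -y, so the robot is at its right. The top view has +x up and +y left.

- **Bay candidates (top view):** white at (365,165), blue at (147,125), blue at (430,330). I choose the white one. Its hole is at (369,176); the other dark spots on it are screws.
- **Dowel:** at (232,167), in the white stand at (238,174). The bracket at (143,210) also has a dark hole and isn't the stand.

```bash
cat > h.py <<'E'
import numpy as np,cv2
def K(c):
    f=240/np.tan(np.radians(c["fov_y"])/2); return np.array([[f,0,c["cx"]],[0,f,c["cy"]],[0,0,1.]])
def rays(c,uv):
    p=cv2.undistortPoints(np.asarray(uv,float).reshape(-1,1,2),K(c),np.array([float(c["k1"]),0,0,0]))[:,0]
    return np.c_[p,np.ones(len(p))]
def world(c,uv,d):
    V=c["view"]; return (rays(c,uv)*np.asarray(d).reshape(-1,1)-V[:3,3])@V[:3,:3]
def cloud(c):
    v,u=np.mgrid[:480,:640]; return world(c,np.c_[u.ravel(),v.ravel()],c["depth"].ravel()).reshape(480,640,3)
def hit(c,uv,n,p0):  # ray with plane
    V=c["view"];o=-V[:3,:3].T@V[:3,3];d=rays(c,uv)@V[:3,:3]
    return o+d*((n@(np.asarray(p0)-o))/(d@n))[:,None]
def plane(P):
    m=P.mean(0);n=np.linalg.svd(P-m,full_matrices=False)[2][2];return m,n*np.sign(n[2])
E
python3 - <<'E'
import numpy as np,cv2
from h import *
big=[]
for nm,(u0,u1,v0,v1),(a0,a1,b0,b1) in(("top",(322,405,112,210),(215,260,145,195)),("scene",(210,305,135,232),(212,268,275,350))):
    c=dict(np.load(nm+"0.npz"));P=cloud(c)
    print(nm,"table z",np.median(P[220:300,270:330,2]))
    B=P[v0:v1,u0:u1].reshape(-1,3)
    T=B[(B[:,2]>.135)&(B[:,2]<.146)];r=cv2.minAreaRect((T[:,:2]*1000).astype(np.float32));print("flat",r,len(T),np.median(T[:,2]))
    S=B[(B[:,2]>.098)&(B[:,2]<.132)];m,n=plane(S)
    for _ in range(5):
        k=abs((S-m)@n)<.003;m,n=plane(S[k])
    print("panel",k.sum(),m,n,"tilt",np.degrees(np.arccos(n[2])),"az",np.degrees(np.arctan2(-n[1],-n[0])))
    uv=(369,176) if nm=="top" else (276,172)
    g=c["color"].min(2);w=g[uv[1]-6:uv[1]+7,uv[0]-6:uv[0]+7].astype(float);wt=np.clip(np.median(w)-15-w,0,None)
    yy,xx=np.mgrid[-6:7,-6:7];q=[uv[0]+(wt*xx).sum()/wt.sum(),uv[1]+(wt*yy).sum()/wt.sum()]
    print("hole",q,hit(c,[q],n,m))
    D=P[b0:b1,a0:a1].reshape(-1,3)
    print("dowel"); 
    for lo,hi in((.09,.11),(.115,.145),(.145,.175),(.17,.19)):
        E=D[(D[:,2]>lo)&(D[:,2]<hi)];print(lo,len(E),E.mean(0) if len(E) else '')
    E=D[(D[:,2]>.055)&(D[:,2]<.065)];print("standtop",cv2.minAreaRect((E[:,:2]*1000).astype(np.float32)),len(E))
    im=c["color"];big.append(cv2.resize(im[v0:v1,u0:u1],(400,400)));big.append(cv2.resize(im[b0:b1,a0:a1],(300,400)) if 0 else cv2.resize(im[b0:b1,a0:a1],(400,400)))
cv2.imwrite("pics/crop.png",cv2.resize(np.vstack([np.hstack(big[:2]),np.hstack(big[2:])]),(600,600)))
E
```

```text
top table z 0.001271066846534464
flat ((686.833251953125, -152.41578674316406), (99.02965545654297, 140.63002014160156), 12.46677303314209) 2032 0.14032110569195372
panel 1065 [ 0.61402633 -0.17041868  0.11477715] [-0.45097289 -0.10255531  0.88662611] tilt 27.547700199656827 az 12.811692532119235
hole [np.float64(369.4436936936937), np.float64(175.58896396396398)] [[ 0.61731954 -0.16962072  0.11654451]]
dowel
0.09 2 [0.64439214 0.16695602 0.10037539]
0.115 19 [0.63956456 0.16625025 0.12993559]
0.145 20 [0.63896583 0.16719533 0.16209459]
0.17 50 [0.64386341 0.17054176 0.17958879]
standtop ((644.5079956054688, 170.99986267089844), (60.32648468017578, 60.28368377685547), 2.7312591075897217) 389
scene table z 0.001634597680971574
flat ((692.1369018554688, -153.3048095703125), (95.20384979248047, 146.1396484375), 13.704702377319336) 1944 0.14123588028850248
panel 406 [ 0.62134175 -0.14654801  0.11268749] [-0.18189576  0.05311094  0.98188246] tilt 10.923081135242384 az -16.277044017048993
hole [np.float64(275.1897233201581), np.float64(171.60276679841897)] [[ 0.62031282 -0.17279709  0.11391671]]
dowel
0.09 26 [0.64576556 0.17408575 0.09741562]
0.115 66 [0.64457328 0.17590083 0.13048555]
0.145 72 [0.64474805 0.17603752 0.15988508]
0.17 92 [0.64656521 0.17207017 0.17968502]
standtop ((648.0897216796875, 170.19610595703125), (61.177001953125, 62.52153396606445), 2.230417251586914) 704
```

View pics/crop.png

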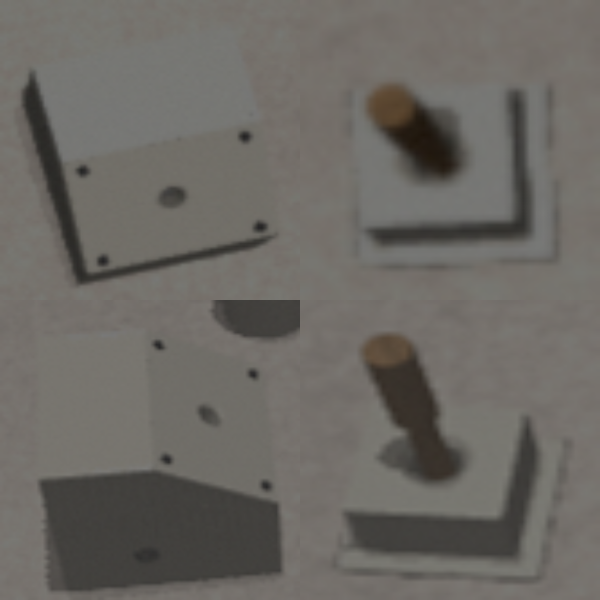

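The crops confirm the choice. The white bay has one large hole in its sloping panel, with four small screws around it. The wooden dowel stands in the white stand.

Estimates, which agree with the given sizes:

| Item | Estimate |
|---|---|
| Bay yaw | about 12.6° |
| Hole | about (0.619, -0.171, 0.115) |
| Dowel | about (0.646, 0.171) |

The tool can't tilt, so I plan to grip the dowel lightly across the bay's y. I'll let it pivot 30° in the jaws against the hole.

```bash
python3 -m pendant '[{"jaw":1,"linear":[0,0,0],"twist":-6.24},{"jaw":1,"linear":[0,0,0],"twist":-6.24},{"jaw":1,"linear":[0,0,0],"twist":-6.24},{"jaw":1,"linear":[0,0,0],"twist":-6.24},{"jaw":1,"linear":[0,0,0],"twist":-6.24},{"jaw":1,"linear":[-1.7,-2.5,0],"twist":0},{"jaw":1,"linear":[-1.7,-2.5,0],"twist":0},{"jaw":1,"linear":[-1.7,-2.5,0],"twist":0},{"jaw":1,"linear":[-1.7,-2.5,0],"twist":0},{"jaw":1,"linear":[-1.7,-2.5,0],"twist":0},{"jaw":1,"linear":[-1.7,-2.5,0],"twist":0},{"jaw":1,"linear":[-1.7,-2.5,0],"twist":0}]' 3
python3 -m pendant '[{"jaw":1,"linear":[-1.7,-2.5,0],"twist":0},{"jaw":1,"linear":[-1.7,-2.5,0],"twist":0},{"jaw":1,"linear":[-1.7,-2.5,0],"twist":0},{"jaw":1,"linear":[-1.7,-2.5,0],"twist":0},{"jaw":1,"linear":[-1.7,-2.5,0],"twist":0},{"jaw":1,"linear":[-1.7,-2.5,0],"twist":0},{"jaw":1,"linear":[-1.7,-2.5,0],"twist":0},{"jaw":1,"linear":[-1.7,-2.5,0],"twist":0},{"jaw":1,"linear":[0,0,0],"twist":0}]' 3
cat > st.py <<'E'
import numpy as np,sys
from rig import robot
from scipy.spatial.transform import Rotation as R
def st():
    o=robot.get_obs();r=R.from_quat(o["tool_rot"]).as_matrix();return o,np.array(o["position"]),r
if __name__=="__main__":
    o,p,r=st();t=np.array(list(map(float,sys.argv[1:4])))
    print("t",round(o["time"],2),"p",p.round(4),"yaz",np.degrees(np.arctan2(r[1,1],r[0,1])).round(2),"to go cm (tool)",((t-p)@r*100).round(2),"F",np.round(o["ft_force"],1))
E
python3 st.py .646 .171 .147
```

```text
time: 1.1
position: [0.3543, 0.4462, 0.2392]
tool_rot: [-0.11, 0.994, -0.0, -0.0]
ft_force: [0.9, 0.0, 0.3]
grip_width: 0.0871
grip_force: 0.0
time: 1.85
position: [0.5346, 0.2781, 0.2392]
tool_rot: [-0.107, 0.994, -0.001, 0.002]
ft_force: [-0.1, 0.4, 0.6]
grip_width: 0.0867
grip_force: 0.0
t 1.85 p [0.5346 0.2781 0.2392] yaz 102.32 to go cm (tool) [ -8.57 -12.82   9.28] F [-0.1  0.4  0.6]
```

```bash
python3 -m pendant '[{"jaw":1,"linear":[-1.7,-2.56,0],"twist":0},{"jaw":1,"linear":[-1.7,-2.56,0],"twist":0},{"jaw":1,"linear":[-1.7,-2.56,0],"twist":0},{"jaw":1,"linear":[-1.7,-2.56,0],"twist":0},{"jaw":1,"linear":[-1.75,-2.56,0],"twist":0},{"jaw":1,"linear":[0,0,0],"twist":0},{"jaw":1,"linear":[0,0,0],"twist":0}]' 3
python3 st.py .646 .171 .143
python3 - <<'E'
from rig import cams;import cv2,numpy as np
c=cams.camera("wrist");np.savez("w1.npz",**c);t=cams.camera("top")
print(c["fov_y"],(-c["view"][:3,:3].T@c["view"][:3,3]).round(3))
cv2.imwrite("pics/w1.png",np.hstack([cv2.resize(c["color"],(400,300)),t["color"][20:320,140:540]]))
E
```

```text
time: 2.43
position: [0.6419, 0.1745, 0.2387]
tool_rot: [-0.108, 0.994, 0.0, -0.001]
ft_force: [0.3, 0.4, -0.2]
grip_width: 0.0866
grip_force: 0.0
t 2.43 p [0.6419 0.1745 0.2387] yaz 102.44 to go cm (tool) [-0.34 -0.44  9.57] F [ 0.3  0.4 -0.2]
69.95225017174128 [0.57  0.159 0.384]
```

View pics/w1.png

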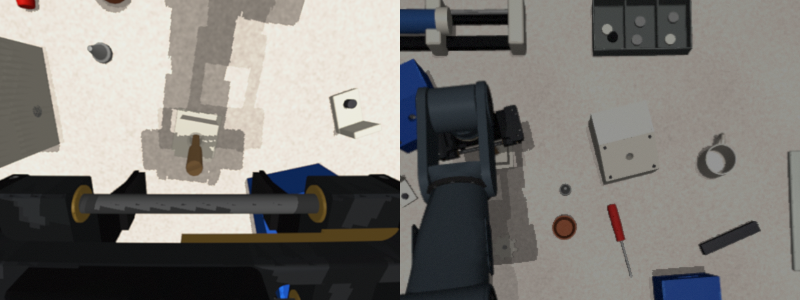

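The wrist view shows the dowel top at about (195,168) of the half-scale picture, centred between the fingers. I'll measure it once more by depth and then go down.

Run:
```python
import numpy as np;from h import *
c=dict(np.load("w1.npz"));P=cloud(c)[180:300,270:350].reshape(-1,3)
for lo,hi in((.056,.064),(.12,.14),(.15,.17),(.174,.184)):
    k=(P[:,2]>lo)&(P[:,2]<hi);Q=P[k];print(lo,k.sum(),Q.mean(0).round(4),(Q.min(0)+Q.max(0)).round(4)/2)
```

```text
0.056 2944 [0.6424 0.1702 0.0596] [0.64665 0.17075 0.05975]
0.12 145 [0.6398 0.1697 0.1305] [0.64275 0.1709  0.13005]
0.15 217 [0.6398 0.1697 0.1604] [0.6428  0.17055 0.16005]
0.174 602 [0.6455 0.1707 0.1792] [0.64655 0.171   0.1777 ]
```

```bash
python3 -m pendant '[{"jaw":1,"linear":[-0.34,-0.44,0],"twist":0},{"jaw":1,"linear":[0,0,1.9],"twist":0},{"jaw":1,"linear":[0,0,1.9],"twist":0},{"jaw":1,"linear":[0,0,1.9],"twist":0},{"jaw":1,"linear":[0,0,1.9],"twist":0},{"jaw":1,"linear":[0,0,1.9],"twist":0},{"jaw":1,"linear":[0,0,0],"twist":0},{"jaw":1,"linear":[0,0,0],"twist":0}]' 10
python3 st.py .646 .171 .143
python3 -m pendant '[{"jaw":0,"linear":[0,0,0],"twist":0},{"jaw":0,"linear":[0,0,0],"twist":0},{"jaw":0,"linear":[0,0,0],"twist":0},{"jaw":0,"linear":[0,0,0],"twist":0},{"jaw":0,"linear":[0,0,0],"twist":0},{"jaw":0,"linear":[0,0,0],"twist":0},{"jaw":0,"linear":[0,0,0],"twist":0},{"jaw":0,"linear":[0,0,0],"twist":0},{"jaw":0,"linear":[0,0,0],"twist":0},{"jaw":0,"linear":[0,0,0],"twist":0},{"jaw":0,"linear":[0,0,0],"twist":0},{"jaw":0,"linear":[0,0,0],"twist":0}]' 10
```

```text
time: 3.2
position: [0.6444, 0.1728, 0.1437]
tool_rot: [-0.11, 0.994, 0.0, -0.001]
ft_force: [0.3, 0.4, 0.2]
grip_width: 0.0871
grip_force: 0.0
t 3.2 p [0.6444 0.1728 0.1437] yaz 102.67 to go cm (tool) [-0.12 -0.21  0.07] F [0.3 0.4 0.2]
time: 4.2
position: [0.6456, 0.1721, 0.1445]
tool_rot: [-0.11, 0.994, 0.0, -0.0]
ft_force: [0.8, 0.5, -0.2]
grip_width: 0.0179
grip_force: 10.0
```

```bash
python3 -m pendant '[{"jaw":0,"linear":[0,0,-1],"twist":0},{"jaw":0,"linear":[0,0,-2],"twist":0},{"jaw":0,"linear":[0,0,-2.5],"twist":0},{"jaw":0,"linear":[0,0,-2.5],"twist":0},{"jaw":0,"linear":[0,0,-2.5],"twist":0},{"jaw":0,"linear":[0,0,-2.5],"twist":0},{"jaw":0,"linear":[0,0,-2.5],"twist":0},{"jaw":0,"linear":[0,0,-1],"twist":0},{"jaw":0,"linear":[0.3,-1,0],"twist":0},{"jaw":0,"linear":[0.6,-2,0],"twist":0},{"jaw":0,"linear":[0.7,-2.2,0],"twist":0},{"jaw":0,"linear":[0.7,-2.2,0],"twist":0}]' 10
python3 -m pendant '[{"jaw":0,"linear":[0.7,-2.2,0],"twist":0},{"jaw":0,"linear":[0.7,-2.2,0],"twist":0},{"jaw":0,"linear":[0.7,-2.2,0],"twist":0},{"jaw":0,"linear":[0.7,-2.2,0],"twist":0},{"jaw":0,"linear":[0.7,-2.2,0],"twist":0},{"jaw":0,"linear":[0.7,-2.2,0],"twist":0},{"jaw":0,"linear":[0.7,-2.2,0],"twist":0},{"jaw":0,"linear":[0.7,-2.2,0],"twist":0},{"jaw":0,"linear":[0.7,-2.2,0],"twist":0},{"jaw":0,"linear":[0.6,-2,0],"twist":0},{"jaw":0,"linear":[0,0,0],"twist":0},{"jaw":0,"linear":[0,0,0],"twist":0}]' 10
python3 st.py .6187 -.171 .27
python3 - <<'E'
import numpy as np;from h import *
from scipy.optimize import least_squares
a=np.radians(12.6);n=np.array([-.5*np.cos(a),-.5*np.sin(a),.866])
C=[(dict(np.load("top0.npz")),(369.44,175.59)),(dict(np.load("scene0.npz")),(275.19,171.60))]
for c,q in C:
    P=cloud(c);u,v=map(int,np.round(q));S=P[v-12:v+13,u-12:u+13].reshape(-1,3)
    m=S[np.argsort(abs((S-np.median(S,0))@n))[:250]].mean(0);print("hit",hit(c,[q],n,m))
def res(x):
    r=[]
    for c,q in C:
        V=c["view"];p=V[:3,:3]@x+V[:3,3];t=rays(c,[q])[0];r+=list((p[:2]/p[2]-t[:2])*p[2])
    return np.array(r)
s=least_squares(res,[.619,-.171,.115]);print("tri",s.x,s.fun)
from rig import cams
for k in("scene","wrist"):
    c=cams.camera(k);np.savez(k+"2.npz",**c);cv2.imwrite(f"{k}2.png",c["color"])
c0=cv2.imread("scene2.png")[60:260,170:370];c1=cv2.imread("wrist2.png")
cv2.imwrite("pics/two.png",np.hstack([cv2.resize(c0,(400,400)),cv2.resize(c1,(400,300))[[*range(300)]+[299]*100]]))
E
```

```text
time: 5.2
position: [0.6379, 0.0937, 0.3075]
tool_rot: [-0.11, 0.994, -0.0, -0.002]
ft_force: [1.2, 0.9, 0.1]
grip_width: 0.0174
grip_force: 10.0
time: 6.2
position: [0.6182, -0.1342, 0.3076]
tool_rot: [-0.108, 0.994, 0.001, -0.002]
ft_force: [0.3, -0.5, 0.1]
grip_width: 0.0175
grip_force: 10.0
t 6.2 p [ 0.6182 -0.1342  0.3076] yaz 102.43 to go cm (tool) [ 0.73 -3.61  3.75] F [ 0.3 -0.5  0.1]
hit [[ 0.61742268 -0.16969955  0.11584883]]
hit [[ 0.61972203 -0.17034821  0.11672925]]
tri [ 0.618307   -0.16936775  0.11781658] [-0.00011098 -0.00117371  0.00116921  0.00012851]
```

View pics/two.png

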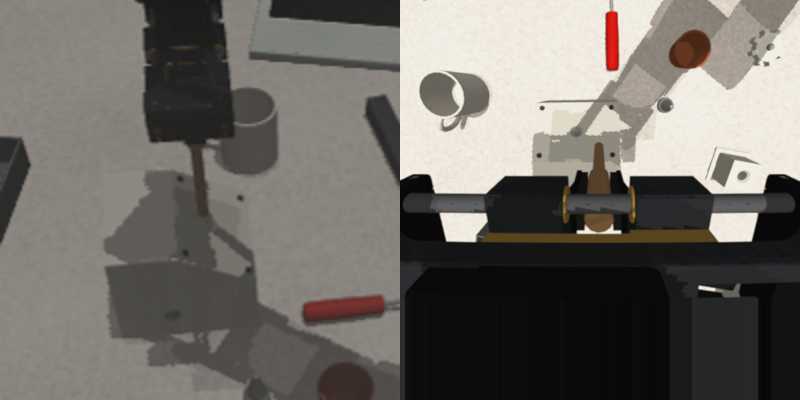

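The scene crop shows the dowel hanging upright above the bay, with its tip near (205,212). The wrist crop shows the hole at about (576,131) and the thin end at (598,145). I'll refine the hole by finding depth pixels that fall below the panel plane, and measure the dowel axis in hand.

```bash
cat > hole.py <<'E'
import numpy as np;from h import *
def hole(c,guess,r=.05):
    P=cloud(c);a=np.radians(12.6);n0=np.array([-.5*np.cos(a),-.5*np.sin(a),.866])
    near=(np.linalg.norm(P-guess,axis=2)<r)&(c["depth"]>0)
    S=P[near&(abs((P-guess)@n0)<.006)];m,n=plane(S)
    for _ in range(6): m,n=plane(S[abs((S-m)@n)<.0025])
    u=np.argwhere(near|(np.linalg.norm(P-guess,axis=2)<.06))[:,::-1]
    H=hit(c,u,n,m);dev=(P[u[:,1],u[:,0]]-m)@n
    k=(np.linalg.norm(H-guess,axis=1)<.02)&(dev<-.003)
    return n,H[k].mean(0),k.sum(),np.ptp((H[k]-H[k].mean(0))@np.array([-np.sin(a),np.cos(a),0]))
E
python3 - <<'E'
from hole import *
g=np.array([.6187,-.170,.1155])
for f in("wrist2","top0","scene0"):
    c=dict(np.load(f+".npz"))
    n,h,k,w=hole(c,g);print(f,n.round(3),np.degrees(np.arccos(n[2])).round(1),np.degrees(np.arctan2(n[1],n[0])).round(1)+180,h.round(4),k,w.round(4))
c=dict(np.load("wrist2.npz"));P=cloud(c)
Q=P[(c["depth"]>0)&(np.linalg.norm(P[:,:,:2]-[.6182,-.1342],axis=2)<.035)]
for lo,hi in((.172,.182),(.185,.2),(.2,.215),(.215,.23),(.23,.25),(.25,.27)):
    k=(Q[:,2]>lo)&(Q[:,2]<hi);R=Q[k]
    if len(R):print(lo,len(R),R.mean(0).round(4),R.min(0).round(4),R.max(0).round(4))
E
```

```text
wrist2 [-0.486 -0.115  0.867] 29.9 13.300000000000011 [ 0.6177 -0.1698  0.1152] 233 0.0171
top0 [-0.485 -0.108  0.868] 29.8 12.5 [ 0.6164 -0.1693  0.1163] 56 0.0373
scene0 [-0.489 -0.11   0.865] 30.1 12.599999999999994 [ 0.6184 -0.1692  0.1168] 26 0.017
0.172 33 [ 0.6141 -0.1335  0.1775] [ 0.6129 -0.1384  0.1732] [ 0.6175 -0.1278  0.1818]
0.185 69 [ 0.6142 -0.1337  0.1927] [ 0.6126 -0.1387  0.1852] [ 0.6196 -0.1272  0.1995]
0.2 84 [ 0.6142 -0.1337  0.2075] [ 0.6127 -0.1386  0.2002] [ 0.6183 -0.1274  0.2149]
0.215 100 [ 0.6143 -0.1338  0.2227] [ 0.6127 -0.1387  0.2151] [ 0.62  -0.127  0.23 ]
0.23 166 [ 0.6143 -0.1338  0.2403] [ 0.6127 -0.1387  0.23  ] [ 0.6198 -0.1273  0.25  ]
0.25 171 [ 0.6143 -0.1337  0.2585] [ 0.6125 -0.1387  0.25  ] [ 0.6192 -0.1273  0.2671]
```

```bash
python3 -m pendant '[{"jaw":0,"linear":[0.23,-1.19,0],"twist":0},{"jaw":0,"linear":[0.23,-1.19,0],"twist":0},{"jaw":0,"linear":[0.23,-1.19,0],"twist":0},{"jaw":0,"linear":[0,0,1.1],"twist":0},{"jaw":0,"linear":[0,0,1.1],"twist":0},{"jaw":0,"linear":[0,0,1.1],"twist":0},{"jaw":0,"linear":[0,0,1.1],"twist":0},{"jaw":0,"linear":[0,0,0],"twist":0},{"jaw":0,"linear":[0,0,0],"twist":0},{"jaw":0,"linear":[0,0,0],"twist":0}]' 10
python3 st.py .6192 -.1705 .262
python3 - <<'E'
from hole import *
from rig import cams
c=cams.camera("wrist");np.savez("w3.npz",**c)
n,h,k,w=hole(c,np.array([.618,-.17,.1155]));print(n,h,k,w)
P=cloud(c);Q=P[(c["depth"]>0)&(np.linalg.norm(P[:,:,:2]-[.6192,-.1705],axis=2)<.02)]
for lo,hi in((.135,.15),(.15,.17),(.17,.2)):
    k=(Q[:,2]>lo)&(Q[:,2]<hi);R=Q[k];print(lo,len(R),R.mean(0).round(4),np.percentile(R,5,axis=0).round(4),np.percentile(R,95,axis=0).round(4))
E
```

```text
time: 7.13
position: [0.6208, -0.169, 0.2655]
tool_rot: [-0.11, 0.994, 0.0, 0.0]
ft_force: [0.7, -0.5, -0.4]
grip_width: 0.0178
grip_force: 10.0
t 7.13 p [ 0.6208 -0.169   0.2655] yaz 102.62 to go cm (tool) [ 0.19 -0.11  0.35] F [ 0.7 -0.5 -0.4]
[-0.48616017 -0.11462764  0.86631911] [ 0.61605451 -0.17036895  0.11428851] 228 0.01768923859835212
0.135 64 [ 0.6169 -0.17    0.1429] [ 0.6155 -0.1745  0.1364] [ 0.6198 -0.1644  0.1492]
0.15 108 [ 0.6169 -0.1698  0.1607] [ 0.6155 -0.1745  0.1514] [ 0.6201 -0.1644  0.1692]
0.17 211 [ 0.6169 -0.1698  0.1863] [ 0.6155 -0.1745  0.1722] [ 0.6199 -0.1642  0.199 ]
```

```bash
python3 -m pendant '[{"jaw":0,"linear":[0.2,-0.07,0],"twist":0},{"jaw":0,"linear":[0,0,0.5],"twist":0},{"jaw":0,"linear":[0,0,0.5],"twist":0},{"jaw":0,"linear":[0,0,0.4],"twist":0},{"jaw":0,"linear":[0,0,0.3],"twist":0},{"jaw":0,"linear":[0,0,0.3],"twist":0},{"jaw":0,"linear":[0,0,0],"twist":0},{"jaw":0,"linear":[0,0,0],"twist":0}]' 6
python3 st.py .6192 -.1705 .243
```

```text
time: 7.85
position: [0.6185, -0.1703, 0.2449]
tool_rot: [-0.11, 0.994, 0.0, -0.001]
ft_force: [-0.4, 0.1, -1.2]
grip_width: 0.0175
grip_force: 6.0
t 7.85 p [ 0.6185 -0.1703  0.2449] yaz 102.59 to go cm (tool) [-0.07 -0.04  0.19] F [-0.4  0.1 -1.2]
```

```bash
python3 -m pendant '[{"jaw":0,"linear":[0,0,0.3],"twist":0},{"jaw":0,"linear":[0.55,0,0.01],"twist":0},{"jaw":0,"linear":[0.55,0,0.03],"twist":0},{"jaw":0,"linear":[0.55,0,0.06],"twist":0},{"jaw":0,"linear":[0.55,0,0.08],"twist":0},{"jaw":0,"linear":[0.54,0,0.1],"twist":0},{"jaw":0,"linear":[0.54,0,0.13],"twist":0},{"jaw":0,"linear":[0,0,0],"twist":0}]' 3
python3 st.py .6192 -.1705 .243
python3 - <<'E'
from rig import cams;import cv2,numpy as np
c=cams.camera("scene")["color"][60:260,170:370];w=cams.camera("wrist")["color"]
cv2.imwrite("pics/arc.png",np.hstack([cv2.resize(c,(400,400)),w[100:400,120:520][[*range(300)]+[299]*100]]))
E
```

```text
time: 8.52
position: [0.5853, -0.1778, 0.2383]
tool_rot: [-0.109, 0.994, 0.0, -0.001]
ft_force: [0.3, -0.7, -0.8]
grip_width: 0.0181
grip_force: 3.0
t 8.52 p [ 0.5853 -0.1778  0.2383] yaz 102.56 to go cm (tool) [-3.46 -0.03 -0.48] F [ 0.3 -0.7 -0.8]
```

View pics/arc.png

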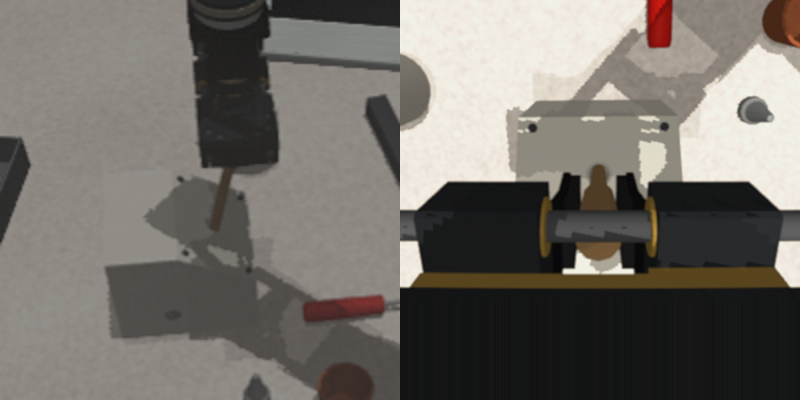

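The dowel is pivoting in the jaws, leaning about 15°, with its tip held in the hole at (213,230) of the left crop. I'll continue the arc to 30°.

```bash
python3 -m pendant '[{"jaw":0,"linear":[0.53,0,0.15],"twist":0},{"jaw":0,"linear":[0.53,0,0.18],"twist":0},{"jaw":0,"linear":[0.52,0,0.2],"twist":0},{"jaw":0,"linear":[0.51,0,0.22],"twist":0},{"jaw":0,"linear":[0.5,0,0.25],"twist":0},{"jaw":0,"linear":[0.4,0,0.25],"twist":0},{"jaw":0,"linear":[0,0,0],"twist":0},{"jaw":0,"linear":[0,0,0],"twist":0}]' 3
cat > ax.py <<'E'
from hole import *
from st import st
from rig import cams
c=cams.camera("wrist");np.savez("wl.npz",**c)
o,p,r=st();P=cloud(c)
L=(P-p)@r  # tool coords
m=(c["depth"]>0)&(abs(L[:,:,1])<.012)&(P[:,:,2]>.06)
m&=np.linalg.norm(P-(p+np.array([0,0,-.03])),axis=2)<.12
hz=np.array([-.488,-.110,.866]);m&=((P-np.array([.618,-.17,.1155]))@hz>.006) if p[1]<0 else True
Q=L[m];Q=Q[(Q[:,2]>.022)]
z=Q[:,2]
# near-camera silhouette per z slice: camera-side surface (max x) and y mid
for lo in np.arange(.02,.14,.012):
    S=Q[(z>lo)&(z<lo+.012)]
    if len(S)>8: print("z %.3f n %d xmax %.4f xmed %.4f y %.4f"%(lo+.006,len(S),np.percentile(S[:,0],95),np.median(S[:,0]),(np.percentile(S[:,1],3)+np.percentile(S[:,1],97))/2))
print(hz@r)
E
python3 st.py .554 -.184 .2255; python3 ax.py
```

```text
time: 9.28
position: [0.557, -0.1841, 0.2256]
tool_rot: [-0.109, 0.994, 0.0, -0.0]
ft_force: [0.4, 0.2, -0.0]
grip_width: 0.0177
grip_force: 3.0
t 9.28 p [ 0.557  -0.1841  0.2256] yaz 102.57 to go cm (tool) [0.29 0.08 0.01] F [ 0.4  0.2 -0. ]
[ 5.00639111e-01 -7.86138371e-04 -8.65771253e-01]
```

```bash
python3 -m pendant '[{"jaw":0,"linear":[0.25,0,0],"twist":0},{"jaw":0,"linear":[-0.15,0,0.26],"twist":0},{"jaw":0,"linear":[-0.15,0,0.26],"twist":0},{"jaw":0,"linear":[-0.15,0,0.26],"twist":0},{"jaw":0,"linear":[-0.15,0,0.26],"twist":0},{"jaw":0,"linear":[-0.15,0,0.26],"twist":0},{"jaw":0,"linear":[-0.15,0,0.26],"twist":0},{"jaw":0,"linear":[0,0,0],"twist":0},{"jaw":0,"linear":[0,0,0],"twist":0}]' 3
python3 st.py .554 -.184 .2255
python3 - <<'E'
from st import st;import numpy as np
from rig import cams;import cv2
o,p,r=st();hz=np.array([-.488,-.110,.866]);g=p+[0,0,.002];d=g-np.array([.6177,-.170,.1155]);s=d@hz
print("tip depth mm",135-s*1000,"off axis tool mm",((d-s*hz)@r*1000).round(1),"axial F",np.array(o["ft_force"])@hz)
c=cams.camera("scene")["color"][60:260,170:370];cv2.imwrite("pics/ins.png",cv2.resize(c,(400,400)))
E
```

```text
time: 10.08
position: [0.564, -0.1826, 0.21]
tool_rot: [-0.11, 0.994, 0.0, -0.0]
ft_force: [0.5, 0.7, -0.5]
grip_width: 0.0178
grip_force: 3.0
t 10.08 p [ 0.564  -0.1826  0.21  ] yaz 102.6 to go cm (tool) [ 1.01  0.08 -1.55] F [ 0.5  0.7 -0.5]
tip depth mm 23.809407518488385 off axis tool mm [-0.5 -0.4 -0.3] axial F -0.7323014164312028
```

View pics/ins.png

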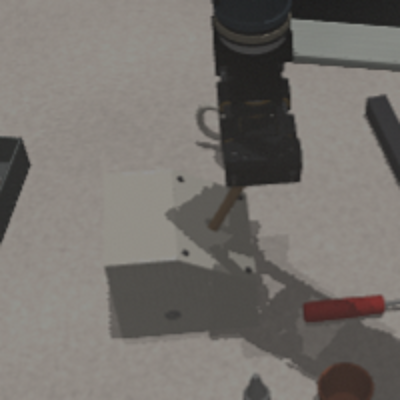

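The dowel is in the hole and tilted along its axis, entering at about (215,225), with very little force. Now I'll grip firmly and push.

```bash
cat > dep.py <<'E'
from st import st;import numpy as np
o,p,r=st();hz=np.array([-.488,-.110,.866]);g=p+[0,0,.002];d=g-np.array([.6177,-.170,.1155]);s=d@hz
print("tip depth mm",135-s*1000,"off axis tool mm",((d-s*hz)@r*1000).round(1),"axial F",np.array(o["ft_force"])@hz)
E
python3 -m pendant '[{"jaw":0,"linear":[0,0,0],"twist":0},{"jaw":0,"linear":[0,0,0],"twist":0},{"jaw":0,"linear":[-0.15,0,0.26],"twist":0},{"jaw":0,"linear":[-0.15,0,0.26],"twist":0},{"jaw":0,"linear":[-0.15,0,0.26],"twist":0},{"jaw":0,"linear":[-0.15,0,0.26],"twist":0},{"jaw":0,"linear":[0,0,0],"twist":0},{"jaw":0,"linear":[0,0,0],"twist":0}]' 40
python3 dep.py
python3 -m pendant '[{"jaw":0,"linear":[-0.15,0,0.26],"twist":0},{"jaw":0,"linear":[-0.15,0,0.26],"twist":0},{"jaw":0,"linear":[0,0,0],"twist":0},{"jaw":0,"linear":[0,0,0],"twist":0},{"jaw":0,"linear":[0,0,0],"twist":0}]' 40
python3 dep.py
```

```text
time: 10.8
position: [0.5697, -0.1815, 0.2002]
tool_rot: [-0.11, 0.994, -0.0, -0.0]
ft_force: [-1.1, -0.3, 5.4]
grip_width: 0.0171
grip_force: 40.0
tip depth mm 35.25981718327537 off axis tool mm [-0.5 -0.6 -0.3] axial F 5.1943822233900985
time: 11.22
position: [0.5725, -0.1808, 0.195]
tool_rot: [-0.11, 0.994, -0.0, -0.0]
ft_force: [-3.5, -0.5, 6.5]
grip_width: 0.0172
grip_force: 40.0
tip depth mm 41.186630842705526 off axis tool mm [-0.5 -0.6 -0.3] axial F 7.396094571189374
```

```bash
python3 -m pendant '[{"jaw":0,"linear":[-0.08,0,0.13],"twist":0},{"jaw":0,"linear":[0,0,0],"twist":0},{"jaw":0,"linear":[0,0,0],"twist":0},{"jaw":0,"linear":[0,0,0],"twist":0},{"jaw":0,"linear":[0,0,0],"twist":0},{"jaw":0,"linear":[0,0,0],"twist":0},{"jaw":0,"linear":[0,0,0],"twist":0},{"jaw":0,"linear":[0,0,0],"twist":0},{"jaw":0,"linear":[0,0,0],"twist":0},{"jaw":0,"linear":[0,0,0],"twist":0},{"jaw":0,"linear":[0,0,0],"twist":0},{"jaw":0,"linear":[0,0,0],"twist":0}]' 40
python3 dep.py
python3 - <<'E'
from rig import cams;import cv2,numpy as np
c=cams.camera("scene")["color"][60:260,130:370];t=cams.camera("top")["color"][60:260,260:460]
cv2.imwrite("pics/door.png",np.hstack([cv2.resize(c,(400,333)),cv2.resize(t,(333,333))]))
E
```

```text
time: 12.22
position: [0.5732, -0.1807, 0.1939]
tool_rot: [-0.11, 0.994, -0.0, -0.0]
ft_force: [-3.1, 0.0, 6.0]
grip_width: 0.0172
grip_force: 40.0
tip depth mm 42.52422390434738 off axis tool mm [-0.5 -0.6 -0.3] axial F 6.7400876755477395
```

View pics/door.png

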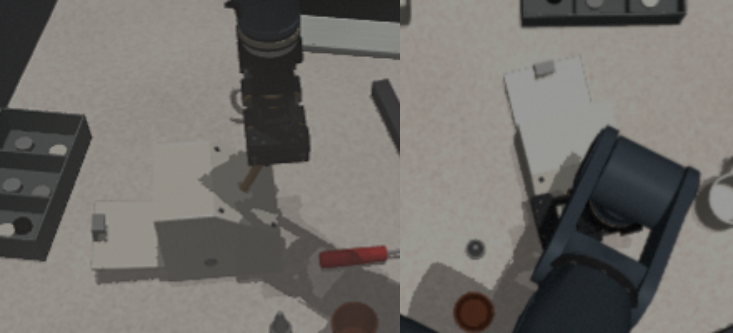

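The door is open: it lies outwards at about (125,235) in the left crop. I'll withdraw along the hole axis and lift.

```bash
python3 -m pendant '[{"jaw":0,"linear":[0.2,0,-0.35],"twist":0},{"jaw":0,"linear":[0.3,0,-0.52],"twist":0},{"jaw":0,"linear":[0.4,0,-0.69],"twist":0},{"jaw":0,"linear":[0.5,0,-0.87],"twist":0},{"jaw":0,"linear":[0.5,0,-0.87],"twist":0},{"jaw":0,"linear":[0.5,0,-0.87],"twist":0},{"jaw":0,"linear":[0.5,0,-0.87],"twist":0},{"jaw":0,"linear":[0.3,0,-0.7],"twist":0},{"jaw":0,"linear":[0,0,-1.5],"twist":0},{"jaw":0,"linear":[0,0,-1.5],"twist":0},{"jaw":0,"linear":[0,0,-0.5],"twist":0},{"jaw":0,"linear":[0,0,0],"twist":0}]' 40
python3 dep.py; sed -i 's/^hz=.*$//; s/^Q=L\[m\].*$/Q=L[m];Q=Q[(Q[:,2]>.022)\&(Q[:,2]<.13)]/' ax.py; sed -i '/^print(hz/d' ax.py; python3 ax.py
```

```text
time: 13.32
position: [0.5429, -0.188, 0.2877]
tool_rot: [-0.11, 0.994, -0.001, 0.002]
ft_force: [0.2, -1.0, -0.9]
grip_width: 0.0168
grip_force: 40.0
tip depth mm -54.35742113729782 off axis tool mm [-17.8  -1.1 -10.2] axial F -0.7587206257302517
```

```bash
python3 -m pendant '[{"jaw":0,"linear":[-0.35,1,0],"twist":0},{"jaw":0,"linear":[-0.7,2,0],"twist":0},{"jaw":0,"linear":[-0.8,2.3,0],"twist":0},{"jaw":0,"linear":[-0.8,2.3,0],"twist":0},{"jaw":0,"linear":[-0.8,2.3,0],"twist":0},{"jaw":0,"linear":[-0.8,2.3,0],"twist":0},{"jaw":0,"linear":[-0.8,2.3,0],"twist":0},{"jaw":0,"linear":[-0.8,2.3,0],"twist":0},{"jaw":0,"linear":[-0.8,2.3,0],"twist":0},{"jaw":0,"linear":[-0.8,2.3,0],"twist":0},{"jaw":0,"linear":[-0.8,2.3,0],"twist":0},{"jaw":0,"linear":[-0.8,2.3,0],"twist":0}]' 20
python3 -m pendant '[{"jaw":0,"linear":[-0.8,2.3,0],"twist":0},{"jaw":0,"linear":[-0.8,2.3,0],"twist":0},{"jaw":0,"linear":[-0.6,1.9,0],"twist":0},{"jaw":0,"linear":[0,0,0],"twist":0},{"jaw":0,"linear":[0,0,0],"twist":0},{"jaw":0,"linear":[0,0,0],"twist":0}]' 20
python3 st.py .5816 .1566 .25
python3 - <<'E'
from rig import cams;import cv2,numpy as np
for n in("scene","wrist","top"):
    c=cams.camera(n);np.savez(n+"5.npz",**c)
    cv2.imwrite(n+"5.png",c["color"])
c=cv2.imread("scene5.png")[180:380,170:370];w=cv2.imread("wrist5.png")
cv2.imwrite("pics/back.png",np.hstack([cv2.resize(c,(400,400)),w[60:460,120:520]]))
E
```

```text
time: 14.37
position: [0.5728, 0.088, 0.2845]
tool_rot: [-0.11, 0.994, 0.0, -0.001]
ft_force: [1.1, 0.4, -0.8]
grip_width: 0.0174
grip_force: 20.0
time: 14.87
position: [0.5804, 0.1542, 0.2849]
tool_rot: [-0.11, 0.994, -0.0, -0.001]
ft_force: [-0.5, -0.7, -0.6]
grip_width: 0.0177
grip_force: 20.0
t 14.87 p [0.5804 0.1542 0.2849] yaz 102.62 to go cm (tool) [-0.18  0.21  3.49] F [-0.5 -0.7 -0.6]
```

View pics/back.png

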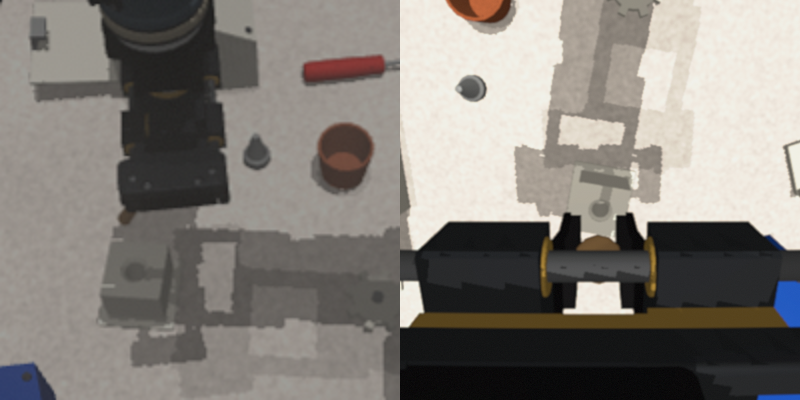

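Left crop: the tilted dowel's thin end shows at (127,216), just past the stand hole at (135,270). Right crop: the dowel is seen end-on at (600,243) and the stand hole is at (600,208). I'll measure the tip and the stand hole by depth.

Run:
```python
from hole import *
from st import st
o,p,r=st();tip=p+[0,0,.002]+.135*(r@np.array([-.5,0,.866]));print("expect tip",tip)
for n in("scene5","top5"):
    c=dict(np.load(n+".npz"));P=cloud(c);im=c["color"].astype(int)
    near=(c["depth"]>0)&(np.linalg.norm(P-tip,axis=2)<.035)&(im[:,:,2]-im[:,:,0]>8)
    Q=P[near];print(n,len(Q));
    if len(Q)>5:
        print(Q.mean(0),Q.min(0),Q.max(0))
        k=((Q-tip)@(r@np.array([-.5,0,.866])));print("along ext",k.min(),k.max(), "perp mean",(Q-tip).mean(0)@r)
# stand hole from wrist depth: rays crossing top plane that end deeper
for n,b in(("wrist5",.0025),("scene5",.003)):
    c=dict(np.load(n+".npz"));P=cloud(c);u=np.argwhere(c["depth"]>0)[:,::-1]
    H=hit(c,u,np.array([0,0,1.]),[0,0,.06]);X=P[u[:,1],u[:,0]]
    k=(np.linalg.norm(H[:,:2]-[.646,.171],axis=1)<.02)&(X[:,2]<.06-b)
    print(n,"stand hole",H[k].mean(0),k.sum(),H[k].min(0),H[k].max(0))
```

```text
expect tip [0.6467809  0.1678856  0.17057222]
scene5 45
[0.63965353 0.17044105 0.17879526] [0.62943344 0.16515395 0.16831292] [0.6485856  0.17381514 0.18882436]
along ext -0.02216501080478547 0.0020159577802807077 perp mean [ 0.00641081  0.00403878 -0.00821815]
top5 0
wrist5 stand hole [0.64568909 0.17074358 0.06      ] 299 [0.63389305 0.15913672 0.06      ] [0.65834276 0.18319521 0.06      ]
scene5 stand hole [0.64735481 0.17104328 0.06      ] 72 [0.63800911 0.15991912 0.06      ] [0.65700936 0.19058589 0.06      ]
```

```bash
python3 -m pendant '[{"jaw":0,"linear":[-0.14,0.32,0],"twist":0},{"jaw":0,"linear":[0,0,1],"twist":0},{"jaw":0,"linear":[0,0,1.5],"twist":0},{"jaw":0,"linear":[0,0,1.5],"twist":0},{"jaw":0,"linear":[0,0,1.5],"twist":0},{"jaw":0,"linear":[0,0,1.5],"twist":0},{"jaw":0,"linear":[0,0,1.5],"twist":0},{"jaw":0,"linear":[0,0,1],"twist":0},{"jaw":0,"linear":[0,0,0],"twist":0},{"jaw":0,"linear":[0,0,0],"twist":0},{"jaw":0,"linear":[0,0,0],"twist":0}]' 20
cat > tp.py <<'E'
from st import st;import numpy as np
o,p,r=st();v=r@np.array([-.5,0,.866]);tip=p+[0,0,.002]+.135*v
print("tip",tip,"to go",(np.array([.6475,.1713,.052])-tip)@r*100,"F",o["ft_force"])
E
python3 tp.py
```

```text
time: 15.93
position: [0.5825, 0.1576, 0.1914]
tool_rot: [-0.11, 0.994, -0.0, 0.001]
ft_force: [0.2, -0.6, 0.4]
grip_width: 0.0175
grip_force: 20.0
tip [0.64850575 0.17231796 0.07661506] to go [ 0.12369987 -0.07700014  2.46135306] F [ 0.18004474 -0.59064584  0.41271137]
```

```bash
python3 -m pendant '[{"jaw":0,"linear":[0.1,-0.06,0],"twist":0},{"jaw":0,"linear":[0,0,0.5],"twist":0},{"jaw":0,"linear":[0,0,0.5],"twist":0},{"jaw":0,"linear":[0,0,0.5],"twist":0},{"jaw":0,"linear":[0,0,0.4],"twist":0},{"jaw":0,"linear":[0,0,0.4],"twist":0},{"jaw":0,"linear":[0,0,0.2],"twist":0},{"jaw":0,"linear":[0,0,0],"twist":0},{"jaw":0,"linear":[0,0,0],"twist":0}]' 6
python3 tp.py
```

```text
time: 16.68
position: [0.581, 0.1568, 0.1656]
tool_rot: [-0.11, 0.994, 0.0, -0.0]
ft_force: [0.9, -0.6, -0.7]
grip_width: 0.0178
grip_force: 6.0
tip [0.64684638 0.17151361 0.05064388] to go [-0.05908642 -0.03508577 -0.13563488] F [ 0.92089301 -0.59254192 -0.6754984 ]
```

```bash
python3 -m pendant '[{"jaw":0,"linear":[0,0,0],"twist":0},{"jaw":0,"linear":[-0.52,0,-0.24],"twist":0},{"jaw":0,"linear":[-0.52,0,-0.22],"twist":0},{"jaw":0,"linear":[-0.54,0,-0.18],"twist":0},{"jaw":0,"linear":[-0.54,0,-0.16],"twist":0},{"jaw":0,"linear":[-0.56,0,-0.13],"twist":0},{"jaw":0,"linear":[-0.56,0,-0.12],"twist":0},{"jaw":0,"linear":[0,0,0],"twist":0},{"jaw":0,"linear":[0,0,0],"twist":0}]' 3
python3 st.py .646 .171 .143
python3 - <<'E'
from rig import cams;import cv2,numpy as np
c=cams.camera("scene")["color"][180:380,170:370];w=cams.camera("wrist")["color"]
cv2.imwrite("pics/arc2.png",np.hstack([cv2.resize(c,(400,400)),w[60:460,120:520]]))
E
```

```text
time: 17.43
position: [0.6132, 0.164, 0.1763]
tool_rot: [-0.11, 0.994, 0.0, 0.0]
ft_force: [-0.1, 0.9, -1.0]
grip_width: 0.0179
grip_force: 3.0
t 17.43 p [0.6132 0.164  0.1763] yaz 102.59 to go cm (tool) [-3.35 -0.03  3.33] F [-0.1  0.9 -1. ]
```

View pics/arc2.png

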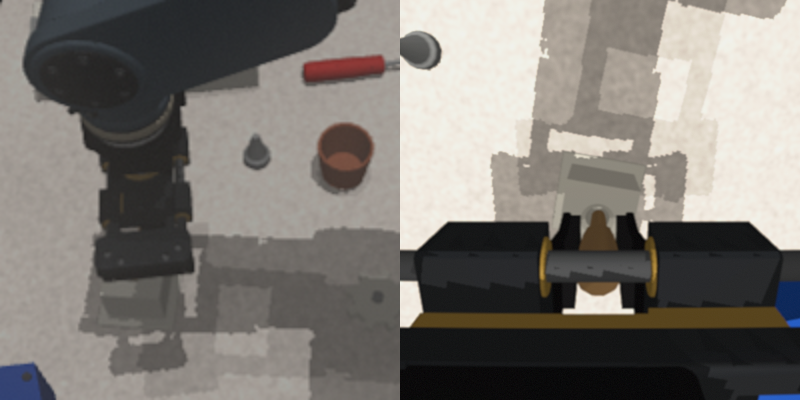

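The shaft now leans about 15°, with its tip in the stand hole at (600,212). I'll finish straightening it and then lower.

```bash
python3 -m pendant '[{"jaw":0,"linear":[-0.56,0,-0.06],"twist":0},{"jaw":0,"linear":[-0.56,0,-0.03],"twist":0},{"jaw":0,"linear":[-0.56,0,0],"twist":0},{"jaw":0,"linear":[-0.56,0,0.03],"twist":0},{"jaw":0,"linear":[-0.56,0,0.06],"twist":0},{"jaw":0,"linear":[-0.55,0,0.1],"twist":0},{"jaw":0,"linear":[0,0,0],"twist":0},{"jaw":0,"linear":[0,0,0],"twist":0}]' 3
python3 st.py .646 .171 .1445
cat > up.py <<'E'
from hole import *
from rig import cams
from st import st
o,p,r=st()
c=cams.camera("wrist");P=cloud(c);im=c["color"].astype(int)
Q=P[(c["depth"]>0)&(np.linalg.norm(P[:,:,:2]-[.646,.171],axis=2)<.04)&(P[:,:,2]>.064)&(im[:,:,2]-im[:,:,0]>25)]
for lo in np.arange(.06,.22,.015):
    R=Q[(Q[:,2]>lo)&(Q[:,2]<lo+.015)]
    if len(R)>8:L=(R-[.646,.171,0])@r;print(round(lo,3),len(R),"tx max %.4f min %.4f y mid %.4f zmax %.4f"%(L[:,0].max(),L[:,0].min(),(L[:,1].min()+L[:,1].max())/2,R[:,2].max()))
E
python3 up.py
```

```text
time: 18.2
position: [0.6457, 0.1713, 0.1751]
tool_rot: [-0.11, 0.994, 0.0, 0.0]
ft_force: [0.5, 0.4, -0.5]
grip_width: 0.0177
grip_force: 3.0
t 18.2 p [0.6457 0.1713 0.1751] yaz 102.59 to go cm (tool) [-0.02 -0.04  3.06] F [ 0.5  0.4 -0.5]
0.06 48 tx max 0.0037 min -0.0014 y mid 0.0010 zmax 0.0748
0.075 77 tx max 0.0042 min -0.0004 y mid 0.0007 zmax 0.0899
0.09 98 tx max 0.0045 min -0.0012 y mid 0.0009 zmax 0.1049
0.105 120 tx max 0.0051 min -0.0007 y mid 0.0008 zmax 0.1200
0.12 126 tx max 0.0055 min 0.0001 y mid 0.0008 zmax 0.1347
0.135 120 tx max 0.0090 min 0.0018 y mid 0.0006 zmax 0.1500
0.15 335 tx max 0.0094 min -0.0005 y mid 0.0006 zmax 0.1649
0.165 432 tx max 0.0097 min -0.0004 y mid 0.0007 zmax 0.1799
0.18 468 tx max 0.0104 min 0.0033 y mid 0.0005 zmax 0.1949
0.195 64 tx max 0.0104 min -0.0097 y mid 0.0007 zmax 0.2100
0.21 957 tx max 0.0047 min -0.0070 y mid 0.0007 zmax 0.2130
```

Lean is only about 2°, and the tip is inside the hole. Lowering.

```bash
python3 -m pendant '[{"jaw":0,"linear":[0.05,0,0.4],"twist":0},{"jaw":0,"linear":[0,0,0.5],"twist":0},{"jaw":0,"linear":[0,0,0.5],"twist":0},{"jaw":0,"linear":[0,0,0.5],"twist":0},{"jaw":0,"linear":[0,0,0.5],"twist":0},{"jaw":0,"linear":[0,0,0.3],"twist":0},{"jaw":0,"linear":[0,0,0.15],"twist":0},{"jaw":0,"linear":[0,0,0],"twist":0},{"jaw":0,"linear":[0,0,0],"twist":0}]' 3
python3 st.py .646 .171 .1445; python3 up.py
```

```text
time: 19.0
position: [0.6449, 0.1711, 0.1468]
tool_rot: [-0.11, 0.994, -0.0, 0.0]
ft_force: [-0.4, 0.9, -0.0]
grip_width: 0.0177
grip_force: 3.0
t 19.0 p [0.6449 0.1711 0.1468] yaz 102.59 to go cm (tool) [-0.1  -0.03  0.23] F [-0.4  0.9 -0. ]
0.06 77 tx max 0.0053 min 0.0004 y mid 0.0008 zmax 0.0750
0.075 110 tx max 0.0057 min 0.0001 y mid 0.0009 zmax 0.0900
0.09 134 tx max 0.0066 min 0.0012 y mid 0.0007 zmax 0.1049
0.105 93 tx max 0.0096 min 0.0025 y mid 0.0005 zmax 0.1198
0.12 323 tx max 0.0101 min 0.0001 y mid 0.0006 zmax 0.1350
0.135 425 tx max 0.0105 min 0.0011 y mid 0.0006 zmax 0.1500
0.15 482 tx max 0.0111 min 0.0021 y mid 0.0007 zmax 0.1650
0.165 74 tx max 0.0113 min -0.0071 y mid 0.0006 zmax 0.1797
0.18 983 tx max 0.0058 min -0.0062 y mid 0.0006 zmax 0.1853
0.195 39 tx max 0.0358 min 0.0196 y mid 0.0005 zmax 0.2099
0.21 1529 tx max 0.0378 min 0.0192 y mid -0.0003 zmax 0.2250
```

```bash
python3 -m pendant '[{"jaw":0,"linear":[-0.15,0,0.15],"twist":0},{"jaw":0,"linear":[0,0,0.15],"twist":0},{"jaw":0,"linear":[0,0,0],"twist":0},{"jaw":0,"linear":[0,0,0],"twist":0}]' 3
python3 -m pendant '[{"jaw":0.4,"linear":[0,0,0],"twist":0},{"jaw":0.7,"linear":[0,0,0],"twist":0},{"jaw":1,"linear":[0,0,0],"twist":0},{"jaw":1,"linear":[0,0,0],"twist":0},{"jaw":1,"linear":[0,0,0],"twist":0},{"jaw":1,"linear":[0,0,0],"twist":0},{"jaw":1,"linear":[0,0,0],"twist":0},{"jaw":1,"linear":[0,0,0],"twist":0},{"jaw":1,"linear":[0,0,0],"twist":0},{"jaw":1,"linear":[0,0,0],"twist":0}]' 3
python3 st.py .646 .171 .1445; python3 up.py
```

```text
time: 19.38
position: [0.6463, 0.1714, 0.1438]
tool_rot: [-0.11, 0.994, 0.0, -0.0]
ft_force: [-0.4, -0.3, -0.6]
grip_width: 0.0177
grip_force: 3.0
time: 20.22
position: [0.6463, 0.1714, 0.1438]
tool_rot: [-0.11, 0.994, 0.0, -0.0]
ft_force: [-0.8, 0.1, -0.1]
grip_width: 0.0765
grip_force: 0.0
t 20.22 p [0.6463 0.1714 0.1438] yaz 102.59 to go cm (tool) [ 0.04 -0.03 -0.07] F [-0.8  0.1 -0.1]
0.06 82 tx max 0.0029 min -0.0026 y mid 0.0011 zmax 0.0749
0.075 128 tx max 0.0032 min -0.0018 y mid 0.0011 zmax 0.0898
0.09 133 tx max 0.0035 min -0.0024 y mid 0.0014 zmax 0.1044
0.105 155 tx max 0.0062 min -0.0036 y mid 0.0017 zmax 0.1199
0.12 359 tx max 0.0067 min -0.0022 y mid 0.0015 zmax 0.1350
0.135 457 tx max 0.0068 min -0.0005 y mid 0.0013 zmax 0.1500
0.15 238 tx max 0.0070 min 0.0023 y mid 0.0014 zmax 0.1598
0.165 896 tx max 0.0037 min -0.0098 y mid 0.0018 zmax 0.1800
0.18 345 tx max 0.0044 min -0.0086 y mid 0.0019 zmax 0.1814
0.21 1665 tx max 0.0259 min 0.0215 y mid 0.0071 zmax 0.2250
```

The dowel is down, upright and free, with its top at 0.181. Now I'll retreat straight up and check the whole scene against the first depth images.

```bash
python3 -m pendant '[{"jaw":1,"linear":[0,0,-0.5],"twist":0},{"jaw":1,"linear":[0,0,-1],"twist":0},{"jaw":1,"linear":[0,0,-2],"twist":0},{"jaw":1,"linear":[0,0,-2.5],"twist":0},{"jaw":1,"linear":[0,0,-2.5],"twist":0},{"jaw":1,"linear":[0,0,-2.5],"twist":0},{"jaw":1,"linear":[0,0,-2],"twist":0},{"jaw":1,"linear":[2.5,0,0],"twist":0},{"jaw":1,"linear":[3,0,0],"twist":0},{"jaw":1,"linear":[3,0,0],"twist":0},{"jaw":1,"linear":[3,0,0],"twist":0},{"jaw":1,"linear":[0,0,0],"twist":0}]' 3
python3 st.py .646 .171 .143
python3 - <<'E'
from h import *
from rig import cams
from st import st
for n,roi in(("top",(215,260,145,195)),("scene",(212,268,275,350))):
    c=cams.camera(n);P=cloud(c);c0=dict(np.load(n+"0.npz"));a0,a1,b0,b1=roi
    D=P[b0:b1,a0:a1].reshape(-1,3);E=D[(D[:,2]>.172)&(D[:,2]<.19)&(np.linalg.norm(D[:,:2]-[.646,.171],axis=1)<.03)];print(n,"dowel top",len(E),E.mean(0) if len(E) else '')
    d=(abs(P[:,:,2]-cloud(c0)[:,:,2])>.012)&(c["depth"]>0)&(c0["depth"]>0)
    d=cv2.morphologyEx(d.astype(np.uint8),cv2.MORPH_OPEN,np.ones((3,3)))
    k,l,s,ce=cv2.connectedComponentsWithStats(d)
    for i in range(1,k):
        if s[i,4]>25:print(s[i],np.median(P[l==i],0).round(3))
E
```

```text
time: 21.27
position: [0.527, 0.1458, 0.2742]
tool_rot: [-0.11, 0.994, 0.0, -0.004]
ft_force: [-0.8, 0.1, -0.5]
grip_width: 0.0868
grip_force: 0.0
t 21.27 p [0.527  0.1458 0.2742] yaz 102.61 to go cm (tool) [-12.27  -0.15  13.02] F [-0.8  0.1 -0.5]
top dowel top 50 [0.64680036 0.1703171  0.17961472]
[ 323   94   51   40 1430] [ 0.796 -0.126  0.037]
[    0   164   289   316 40644] [0.255 0.146 0.759]
[ 291  398   69   82 2609] [ 0.046 -0.062  0.286]
scene dowel top 87 [0.64921018 0.17094097 0.18013819]
[  238     0   394   288 40168] [0.432 0.18  0.623]
[ 571  103   69  270 9429] [0.101 0.227 0.412]
[ 526  150   91   78 2875] [ 0.03  -0.088  0.272]
[ 185  180   43   42 1592] [ 0.793 -0.118  0.038]
```

```bash
python3 -c "
from rig import robot;print(robot.hand_in())"
```

```text
the job is handed in; nothing more can be done
None
```

I opened the bay door by pushing the dowel through the rear panel's hole, stood the dowel back upright in its stand thin end down, and released it; the final depth check showed the door open and nothing else in clear view moved, and I handed the job in at about 21 s.

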